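# Straightedge from cradle to blocks

### The job

The steel straightedge is stored in the two open-topped U brackets of its cradle. Lift it straight up and level, so that both ends leave the brackets together, carry it level to the dark surface plate and lay it gently across the two ground blocks, square over the middle of both with about the same overhang at each end, then let go. Do not drop it, do not push the blocks about, and leave the objects lying nearby where they are.

Things in the scene. Friction and masses are not known exactly. Their poses are not given: they have to be found in the camera images.
- straightedge: Plain steel bar of I-section with solid square ends and a solid middle part 44 mm long for gripping; 200 mm long (its y), 18 mm wide (its x), 26 mm high (its z), about 0.5 kg, loose. Origin: middle of its underside (centre of mass 13 mm above). It lies in both U brackets of the cradle, and both ends are alike. Grip the middle across its 18 mm width.
- end_a (a point): Point on the lower edge of the straightedge's +y end, 100 mm from its middle.
- end_b (a point): Point on the lower edge of the straightedge's -y end, 100 mm from its middle.
- cradle: Fixed cradle, left or right of the plate: dark base 66 x 220 x 10 mm (x, y, z) with two grey U brackets (46 mm in x, 14 mm in y) centred 70 mm either side of its middle along y. Open-topped slots along y, 24 mm wide; slot floor 55 mm and cheek tops 85 mm above the worktop: the bar must rise 30 mm to come free. Open space between the brackets. Origin: centre of its underside.
- surface_plate: Fixed dark granite plate 110 x 240 x 20 mm (x, y, z) on the worktop, carrying the two blocks, apart along its y. Origin: centre of its underside.
- block_a: Loose plain ground steel block 37 x 40 x 44 mm (x, y, z), about 0.46 kg, standing on the surface plate about 62 mm from the plate's middle on its +y side; its top is 64 mm above the worktop. Origin: centre of its underside.
- block_b: Same block, on the -y side of the plate. The two blocks' centres are 110 to 140 mm apart.
- plug_gauge: Bystander: steel plug gauge with hexagonal handle, 26 x 111 x 27 mm, lying behind the cradle. Origin: centre of its underside.
- ring: Bystander: plain steel setting ring, 45 mm across, 12 mm high, lying on the worktop behind the surface plate. Origin: centre of its underside.
- eyeglass: Bystander: black loupe, 36 mm across, 19 mm high, standing on the worktop in front of the surface plate. Origin: centre of its underside.
Mind the look-alikes: they are no part of the job. What is shaped like the block_a but pink is not meant.

How it is judged:
By the outcome, as a careful person would: the job done as asked, in the order asked, and still so for the second after the job is handed in, with the robot touching nothing.
It also fails if it takes over 38 s, if anything falls off the work surface, if the arm or the gripper's body presses on something with over 40 N, if the wrist force passes 120 N, or if a joint passes its speed limit or range.

### The arm

A 6-joint arm with a two-finger parallel gripper is mounted at the origin on a cart in front of the work surface, level with it; the furniture and walls round the work are solid. World frame = base frame: x ahead of the robot, y to its left, z up, the work surface at z = 0. Lengths are in mm, angles in degrees, forces in N, time in s.
With the tool pointing down it reaches from about 400 to 925 mm from the base axis. Payload 3.4 kg.
Tool frame: the origin (TCP) lies on the centre line of the jaws, within the pads' length; the fingertips stand 17 mm ahead of it and the grasp point (between the pads) lies 2 mm behind it (arm.tip_reach is the distance from the TCP to the fingertips, in mm); z points along the fingers, x is the direction in which the jaws open and shut, and the axes are right-handed (so a half turn about z gives the same grasp; the last joint's range is limited). The gripper opens to 85 mm and grips with 20 to 120 N. Pads are 22 mm wide; open, the fingers measure 114 mm over their backs; the gripper's body (76 mm by 85 mm) begins 54 mm behind the grasp point. The pads swing forward as they close: fully open they stand 13 mm farther back than shut.
Start: joints at [-4.211, 17.578, 86.31, -0, 76.112, -4.211], TCP at [575.005, -0.025, 248.305] pointing down, gripper open.
Joint ranges: [-179.03, 179.03], [-60, 130.46], [8.19, 133.38], [-81.62, 261.62], [5.75, 156.47], [-153.77, 153.77]. Speed limits (degrees/s): [147.25, 147.25, 180, 180, 180, 180].

### API

Orientations are given as [roll, pitch, yaw] about the fixed x, y, z axes, in that order (R = Rz(yaw) Ry(pitch) Rx(roll)).
In Python, from bench import arm gives the robot as it stands.
- The arm moves only by the tool apply_moves, never from a script. Its argument "commands" is one flat list of numbers, 5 for each row, row after row: the closure, from 0 (fully open) to 1 (shut), then the shift along the world's x, y, z in cm, then the turn about the world's z in rad. A call has 1 to 5 rows; each row is the pose to reach, as a shift and turn from the pose commanded when the call began; what a row does not reach only later rows make up. A row lasts 1/10 s, in which the tool goes at most 50 mm and 8.59 degrees, less where a joint would pass 70% of its speed; a pose out of reach is approached as far as the arm can. A call with a gripper value outside its range is refused whole. The fingers move at their own pace and stop on an object; the grip force is fixed at half the most. Time passes only in rows, so rows that repeat a pose let the fingers close. It gives the time, the measured TCP pose, the force and the opening at its end, in the units of the state.
- arm.sense(): the state, without advancing time (a new reading comes with each control period).
- arm.get_image(name): name is "scene" or "side" or "wrist"; returns a dict with "frame" (400x640x3 uint8, blue, green, red), "K" (3x3 intrinsics, pixels), "R" (3x3) and "t" (3): a world point X has camera coordinates R X + t. Camera axes: x right, y down, z forward; pixel columns grow to the right and rows downward; lengths in mm; the calibration is good to about 2 mm. A picture is of the moment at which its call begins. There is no depth.
- arm.finish_job(): hands the job in, once; it reports no verdict.
Trained networks look in a picture, given as the dict that the camera call returned (one of the last four; its "shot" number tells which), for a name from the list of things; names that differ only in an ending like _2 or _b are one class to them, and where a whole thing is asked for, a point or a joint stands for the part that bears it (a point fixed in the world has none). Each returns a list of dicts, best first, with "p" (0 to 1); they miss things now and then, are a little off and sometimes report something else, mostly with a low value. They report only what shows in the picture. A call takes as long as a camera call. They do not tell look-alikes from the thing itself.
- arm.search_frame(picture, label): "box" ([left, top, right, bottom] in pixels, round what is visible of it).
The state is a dict: "time": time; "q": joint angles; "joint_velocities": joint speeds; "effort": joint torques, N m; "eef_pos": TCP position; "tcp_rot": TCP orientation; "ft_force": force on the tool from outside, world axes, zero at the start; "ft_torque": the same for the moment, N m; "width": finger opening in mm.
Only numpy, scipy, OpenCV 4.12 (cv2) and the standard library are available. Lean on these libraries where they do the work, as an engineer would, in place of code of your own. Each camera call takes 0.05 s, during which the arm holds its last target.

## Working session

There is one attempt and no reset: what is moved stays moved. The work goes in short steps, Python scripts to look and compute and a tool call to move; the robot and the scene stay as the last step left them, time stands still between calls to the robot, and variables do not carry over. Pictures are saved under pics/ and viewed, and the job is handed in when it is done.

Besides the shell and the picture viewer there is one more tool, called after "Request:" as a command line: name --argument value ..., lists and objects as JSON in quotes. apply_moves: Moves the arm, as the interface text tells. Its arguments: {"type":"object","properties":{"commands":{"type":"array"}},"required":["commands"]}

```bash
mkdir -p pics; ls; python3 - <<'E'
from bench import arm
import cv2
s=arm.sense(); print({k:s[k] for k in('time','eef_pos','tcp_rot','ft_force','width')})
for n in('scene','side'):
    im=arm.get_image(n); cv2.imwrite(f'pics/{n}0.png',im['frame'])
    print(n,im['K'].tolist() if hasattr(im['K'],'tolist') else im['K'],im['R'],im['t'])
    for l in('straightedge','cradle','surface_plate','block_a','plug_gauge','ring','eyeglass'):
        print(l,[( [round(float(x)) for x in d['box']],round(d['p'],2)) for d in arm.search_frame(im,l)])
E
```

```text
pics
{'time': 0.0, 'eef_pos': array([5.74331400e+02, 8.12974633e-03, 2.47392313e+02]), 'tcp_rot': array([-1.79992040e+02,  1.16188210e-01, -1.96732616e-03]), 'ft_force': array([-0.22554115,  0.58089945,  1.10687438]), 'width': 85.46117651467796}
scene [[401.9212802137955, 0.0, 315.8029752271429], [0.0, 401.9212802137955, 198.7427589960114], [0.0, 0.0, 1.0]] [[ 0.70892331 -0.70520857  0.01042187]
 [-0.44139036 -0.45514383 -0.77331665]
 [ 0.55009298  0.54362209 -0.63393434]] [-365.19199905  301.82001824  675.34214122]
straightedge [([252, 146, 284, 194], 0.81)]
cradle [([246, 148, 295, 217], 0.68)]
surface_plate [([321, 234, 447, 325], 0.92)]
block_a [([393, 264, 420, 298], 0.97), ([278, 236, 299, 262], 0.92), ([315, 206, 334, 233], 0.91), ([361, 198, 379, 224], 0.89), ([342, 240, 366, 268], 0.86)]
plug_gauge [([283, 155, 308, 189], 0.51)]
ring [([381, 235, 400, 249], 0.71), ([283, 156, 306, 189], 0.2)]
eyeglass [([392, 266, 421, 298], 0.67), ([339, 288, 358, 307], 0.61)]
side [[382.2908856992013, 0.0, 318.9373284401277], [0.0, 382.2908856992013, 200.6266712916661], [0.0, 0.0, 1.0]] [[-0.90391765 -0.42766966 -0.005616  ]
 [-0.19256116  0.41864933 -0.88749814]
 [ 0.38190716 -0.80114381 -0.46077708]] [486.06989693 153.27629985 788.84285487]
straightedge [([236, 210, 316, 264], 0.74)]
cradle [([228, 212, 328, 293], 0.59)]
surface_plate [([327, 169, 385, 210], 0.73)]
block_a [([311, 199, 329, 223], 0.83), ([346, 175, 358, 197], 0.82), ([285, 186, 300, 206], 0.76), ([359, 162, 373, 183], 0.69), ([360, 204, 384, 232], 0.67)]
plug_gauge [([223, 245, 240, 261], 0.49)]
ring []
eyeglass [([344, 175, 358, 196], 0.6), ([376, 189, 391, 202], 0.49)]
```

```bash
python3 - <<'E'
import cv2
a=cv2.imread('pics/scene0.png');b=cv2.imread('pics/side0.png')
cv2.imwrite('pics/scene0z.png',cv2.resize(a[130:340,220:460],None,fx=3.3,fy=2.8*1.0,interpolation=cv2.INTER_CUBIC) if 0 else cv2.resize(a[130:310+20,230:450],None,fx=3,fy=3,interpolation=cv2.INTER_CUBIC))
cv2.imwrite('pics/side0z.png',cv2.resize(b[140:310,210:410],None,fx=3.5,fy=3.5,interpolation=cv2.INTER_CUBIC))
E
```

```text
(no output)
```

View pics/scene0.png

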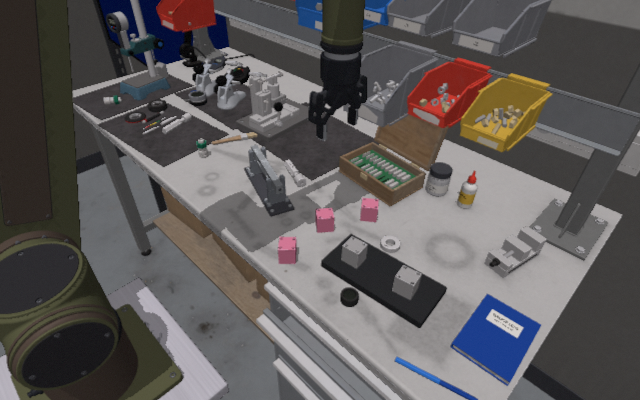

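View pics/scene0z.png

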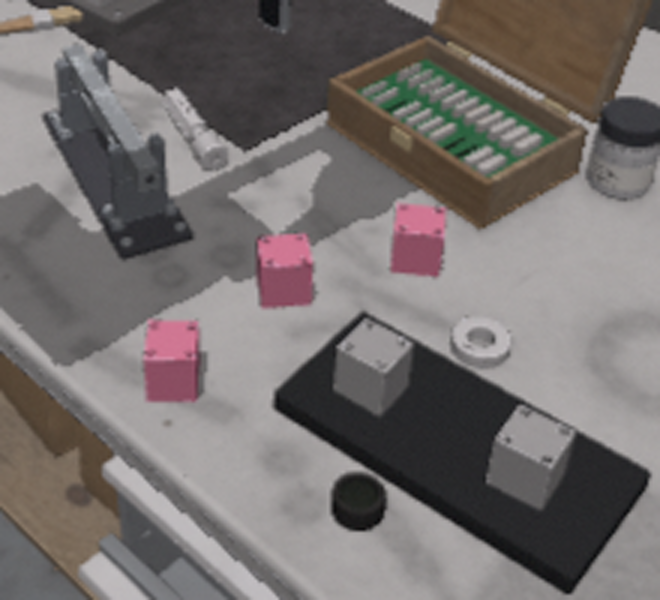

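View pics/side0z.png

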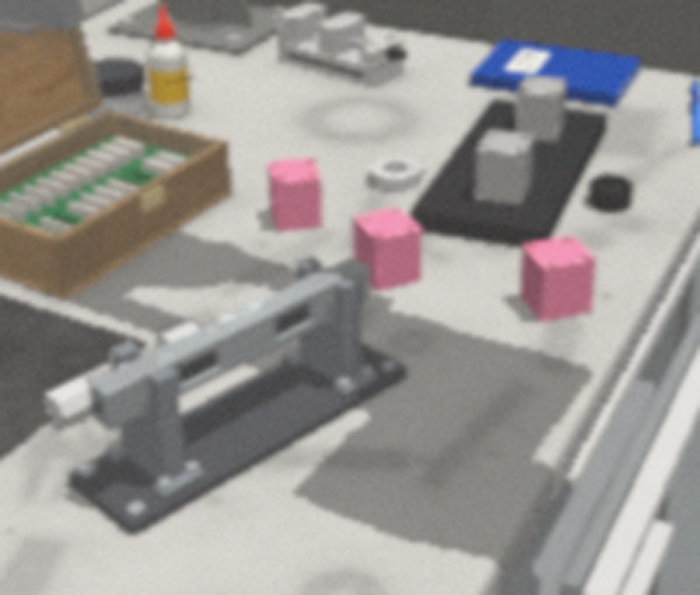

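```bash
cat > h.py <<'E'
import numpy as np, cv2
def back(im,px,z):
    K,R,t=[np.array(im[k],float) for k in('K','R','t')]
    c=-R.T@t; d=R.T@np.linalg.inv(K)@np.array([px[0],px[1],1.])
    return c+d*(z-c[2])/d[2]
def proj(im,X):
    K,R,t=[np.array(im[k],float) for k in('K','R','t')]
    p=(np.atleast_2d(X)@R.T+t)@K.T
    return p[:,:2]/p[:,2:]
def box(x,y,z0,yaw,sx,sy,sz):
    c,s=np.cos(np.radians(yaw)),np.sin(np.radians(yaw))
    P=[]
    for z in(z0,z0+sz):
        for a,b in((-1,-1),(1,-1),(1,1),(-1,1)):
            u,v=a*sx/2,b*sy/2
            P.append([x+c*u-s*v,y+s*u+c*v,z])
    return np.array(P)
def draw(f,im,B,col,k=1,off=(0,0)):
    p=(proj(im,B)-off)*k
    for i,j in[(0,1),(1,2),(2,3),(3,0),(4,5),(5,6),(6,7),(7,4),(0,4),(1,5),(2,6),(3,7)]:
        cv2.line(f,tuple(int(round(v*8)) for v in p[i]),tuple(int(round(v*8)) for v in p[j]),col,1,cv2.LINE_AA,3)
E
python3 - <<'E'
from h import *
from bench import arm
im=arm.get_image('scene'); si=arm.get_image('side')
Z=lambda p:(230+p[0]/3,130+p[1]/3)
S=lambda p:(210+p[0]/3.5,140+p[1]/3.5)
for n,p,z in[('plateL',(277,392),20),('T',(365,313),20),('R',(648,472),20),('B',(572,580),20),
 ('bla top',(336,350),64),('',(367,318),64),('',(412,336),64),('',(383,370),64),
 ('blb top',(491,449),64),('',(527,402),64),('',(575,430),64),('',(543,466),64),
 ('cradle base L',(42,117),10),('base B',(124,250),10),('base R',(190,234),10),
 ('bar far',(72,45),81),('bar near top L',(135,167),81),('barnear R',(162,150),81)]:
    print(n,back(im,Z(p),z).round(1))
for n,p,z in[('base',(70,480),10),('',(130,530),10),('',(405,370),10),('bar end nearL',(93,378),81),('',(115,398),81),('barfar',(365,265),81)]:
    print('side',n,back(si,S(p),z).round(1))
E
```

```text
plateL [443.7 -91.3  20. ]
T [548.9 -82.2  20. ]
R [ 570.4 -314.2   20. ]
B [ 463.9 -325.4   20. ]
bla top [ 471.3 -119.8   64. ]
 [ 510.1 -114.1   64. ]
 [ 519.2 -147.7   64. ]
 [ 480.2 -154.5   64. ]
blb top [ 477.6 -246.5   64. ]
 [ 526.5 -239.5   64. ]
 [ 529.  -275.1   64. ]
 [ 490.  -277.4   64. ]
cradle base L [537.2 309.3  10. ]
base B [470.9 110.7  10. ]
base R [523.2  87.9  10. ]
bar far [569.8 295.6  81. ]
bar near top L [492.5 116.4  81. ]
barnear R [522.8 118.5  81. ]
side base [595.4 298.3  10. ]
side  [539.  319.5  10. ]
side  [466.3 114.8  10. ]
side bar end nearL [576.5 289.7  81. ]
side  [554.3 300.2  81. ]
side barfar [495.  113.4  81. ]
```

Request:
apply_moves --commands '[0, -3, -4, 2, 0.02, 0, -5, -8, 5, 0.04, 0, -7, -12, 8, 0.06, 0, -7, -16, 10, 0.087, 0, -7, -20, 10, 0.087]'

```text
time: 1.4
eef_pos: [505.5, -201.9, 352.7]
tcp_rot: [179.8, -0.4, 5.0]
ft_force: [0.2, 0.7, -0.2]
width: 85.5
```

```bash
python3 - <<'E'
from h import *
from bench import arm
s=arm.sense(); print(s['time'],s['eef_pos'],s['tcp_rot'])
im=arm.get_image('wrist'); cv2.imwrite('pics/w1.png',im['frame'])
np.save('w1.npy',im,allow_pickle=True)
for l in('straightedge','surface_plate','block_a'):
        print(l,[( [round(float(x)) for x in d['box']],round(d['p'],2)) for d in arm.search_frame(im,l)])
E
```

```text
1.4 [ 505.54374645 -201.86286203  352.67030179] [179.78120645  -0.38089554   5.04872719]
straightedge []
surface_plate [([274, 54, 367, 238], 0.94)]
block_a [([418, 8, 473, 65], 0.78), ([241, 1, 260, 13], 0.75), ([299, 80, 334, 120], 0.69), ([300, 180, 332, 222], 0.66), ([349, 0, 371, 11], 0.44), ([378, 102, 415, 139], 0.44)]
```

View pics/w1.png

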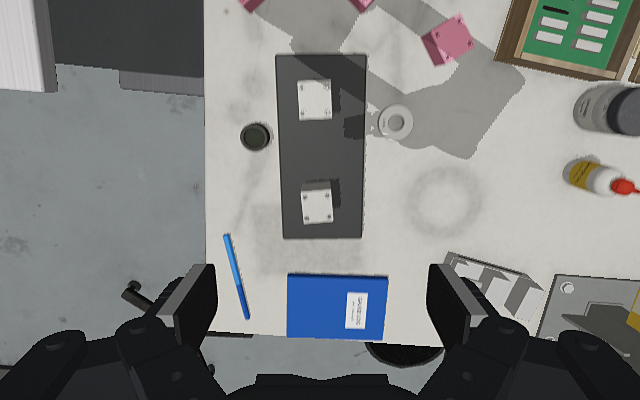

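```bash
python3 - <<'E'
from h import *
im=np.load('w1.npy',allow_pickle=True).item()
f=im['frame']; g=cv2.cvtColor(f,cv2.COLOR_BGR2GRAY)
roi=g[50:245,270:372]
# tops: bright
m=np.zeros_like(g); m[60:235,285:358]=(g[60:235,285:358]>175)*255
n,l,st,c=cv2.connectedComponentsWithStats(m)
for i in range(1,n):
    if st[i,4]>100:
        pts=np.argwhere(l==i)[:,::-1].astype(np.float32)
        W=np.array([back(im,p,64)[:2] for p in pts],np.float32)
        print(st[i],cv2.minAreaRect(pts),'world',cv2.minAreaRect(W),W.mean(0))
F=cv2.resize(f[40:250,220:420],None,fx=4,fy=4,interpolation=cv2.INTER_CUBIC)[:, :]
for B in(box(507,-203,0,4.9,110,240,20),box(495,-134,20,4.9,37,40,44),box(506,-260,20,4.9,37,40,44)):
    draw(F,im,B,(0,255,0),4,(220-.375,40-.375))
cv2.imwrite('pics/w1o.png',cv2.resize(F,(560,588)))
E
```

```text
[ 298   81   34   39 1083] ((314.3206787109375, 99.45172119140625), (37.347206115722656, 32.53200149536133), 86.633544921875) world ((493.0030212402344, -136.47256469726562), (36.679298400878906, 40.0006217956543), 8.645162582397461) [ 492.77338 -136.94785]
[301 190  32  33 825] ((316.5764465332031, 205.99412536621094), (30.44851303100586, 30.141725540161133), 85.60128784179688) world ((506.2923889160156, -260.59954833984375), (36.48637008666992, 38.948020935058594), 9.730611801147461) [ 506.32895 -260.19434]
```

View pics/w1o.png

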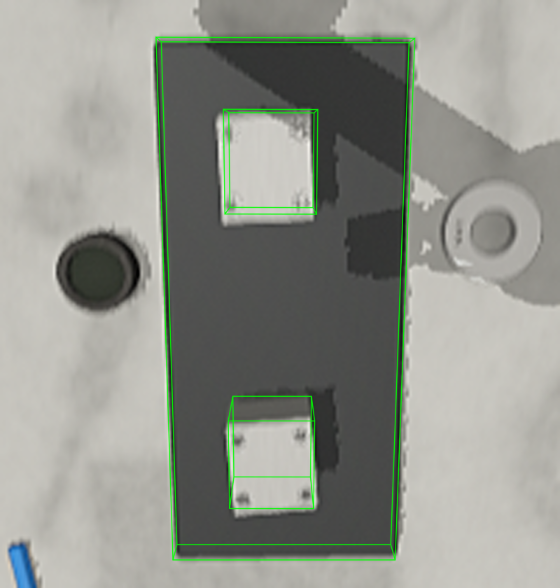

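```bash
python3 - <<'E'
from h import *
im=np.load('w1.npy',allow_pickle=True).item()
f=im['frame']
F=cv2.resize(f[70:230,270:370],None,fx=7,fy=7,interpolation=cv2.INTER_CUBIC)[:, :]
for B in(box(493.1,-136.7,63.9,8.6,37,40,.1),box(506.4,-261,63.9,9.6,37,40,.1)):
    draw(F,im,B,(0,0,255),7,(270-.43,70-.43))
cv2.imwrite('pics/w1p.png',cv2.resize(np.hstack([F[:560],F[560:]]),(800,320)) if 0 else np.hstack([F[40:400,100:500],F[740:1100,100:500]]))
E
```

```text
(no output)
```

View pics/w1p.png

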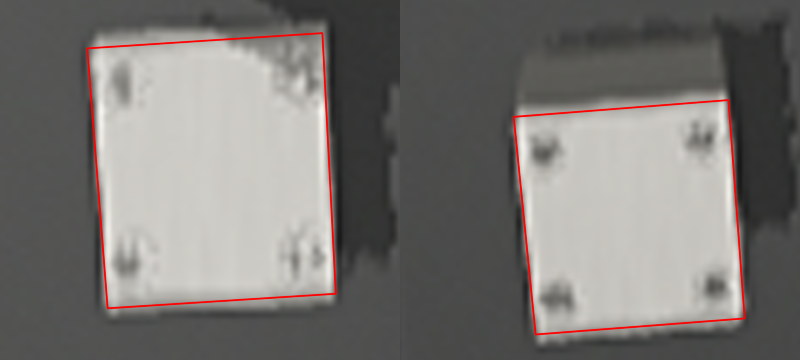

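Request:
apply_moves --commands '[0, 1, 5, 0, -0.1, 0, 2, 10, 0, -0.2, 0, 2, 15, 0, -0.3, 0, 2, 20, 0, -0.4, 0, 2, 25, 0, -0.407]'

```text
time: 2.1
eef_pos: [523.8, 51.6, 347.7]
tcp_rot: [-180.0, 0.1, -18.4]
ft_force: [0.5, -1.0, 0.2]
width: 85.3
```

Request:
apply_moves --commands '[0, 0, 4, 0, 0, 0, 0, 8, 0, 0, 0, 0, 10, 0, 0, 0, 0, 10, 0, 0, 0, 0, 10, 0, 0]'

```text
time: 2.6
eef_pos: [523.9, 149.3, 347.7]
tcp_rot: [179.9, 0.1, -18.2]
ft_force: [-0.6, -1.7, -1.2]
width: 85.3
```

```bash
python3 - <<'E'
from h import *
from bench import arm
s=arm.sense(); print(s['time'],s['eef_pos'],s['tcp_rot'])
im=arm.get_image('wrist'); cv2.imwrite('pics/w2.png',im['frame'])
np.save('w2.npy',im,allow_pickle=True)
for l in('straightedge','cradle','plug_gauge'):
        print(l,[( [round(float(x)) for x in d['box']],round(d['p'],2)) for d in arm.search_frame(im,l)])
E
```

```text
2.6 [523.91526322 149.28991238 347.72499729] [ 1.79939137e+02  7.30084425e-02 -1.81553977e+01]
straightedge [([307, 10, 328, 202], 0.96)]
cradle [([292, 12, 347, 196], 0.79)]
plug_gauge [([375, 40, 407, 136], 0.93), ([420, 313, 439, 341], 0.52)]
```

View pics/w2.png

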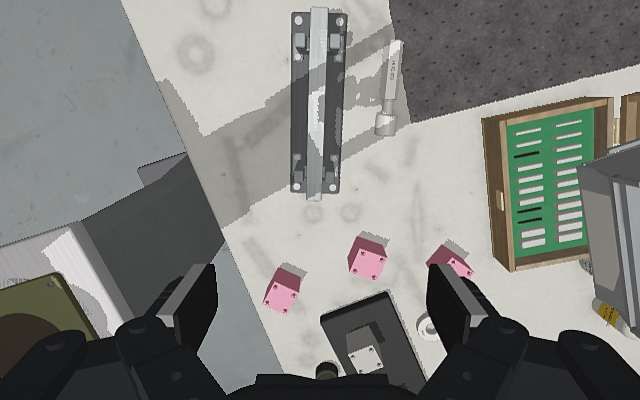

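```bash
python3 - <<'E'
from h import *
im=np.load('w2.npy',allow_pickle=True).item()
f=im['frame']
k=4
for name,r in(('c',(531,199,-18.4)),):
    x,y,a=r
    F=cv2.resize(f[0:210,270:370],None,fx=k,fy=k,interpolation=cv2.INTER_CUBIC)
    G=F.copy()
    draw(F,im,box(x,y,55,a,18,200,26),(0,0,255),k,(270-.375,-.375))
    draw(F,im,box(x,y,0,a,66,220,10),(0,255,0),k,(270-.375,-.375))
    cv2.imwrite('pics/w2o.png',cv2.resize(np.hstack([G,F]),None,fx=.7,fy=.7))
E
```

```text
(no output)
```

View pics/w2o.png

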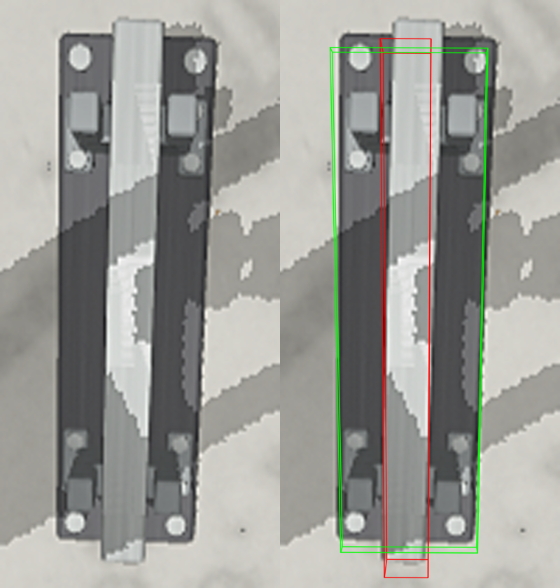

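```bash
cat >> h.py <<'E'
def fit(im,px,xy0,sx,sy,z):
    from scipy.optimize import least_squares
    def r(p):
        return (proj(im,box(p[0],p[1],z-.001,p[2],sx,sy,.001)[4:])-px).ravel()
    o=least_squares(r,xy0); return o.x,o.fun.round(1)
E
python3 - <<'E'
from h import *
im=np.load('w2.npy',allow_pickle=True).item()
f=im['frame']
D=lambda L:np.array(L,float)/2.8+[270-.375,-.375]
# order (-,-),(+,-),(+,+),(-,+)
p,r=fit(im,D([(101,558),(144,563),(165,22),(117,18)]),(531,199,-18.4),18,200,81); print('bar',p,r)
q,r=fit(im,D([(57,536),(191,542),(214,40),(61,35)]),(531,199,-18.4),66,220,10); print('base',q,r)
k=6
F=cv2.resize(f[0:210,285:352],None,fx=k,fy=k,interpolation=cv2.INTER_CUBIC)
G=F.copy()
o=(285-.42,-.42)
draw(F,im,box(*p[:2],55,p[2],18,200,26),(0,0,255),k,o)
draw(F,im,box(*q[:2],0,q[2],66,220,10),(0,255,0),k,o)
cv2.imwrite('pics/w2q.png',np.hstack([G[:420],F[:420]])[:, :]); cv2.imwrite('pics/w2r.png',np.hstack([G[840:],F[840:]]))
E
```

```text
bar [534.98110645 204.37057855 -20.42313382] [-0.2  1.3  0.1  0.1  0.6 -0.8 -0.5 -0.2]
base [533.17556635 203.35565656 -20.00127029] [-0.6  1.6  0.5  1.   1.  -0.8 -0.9 -1.1]
```

View pics/w2q.png

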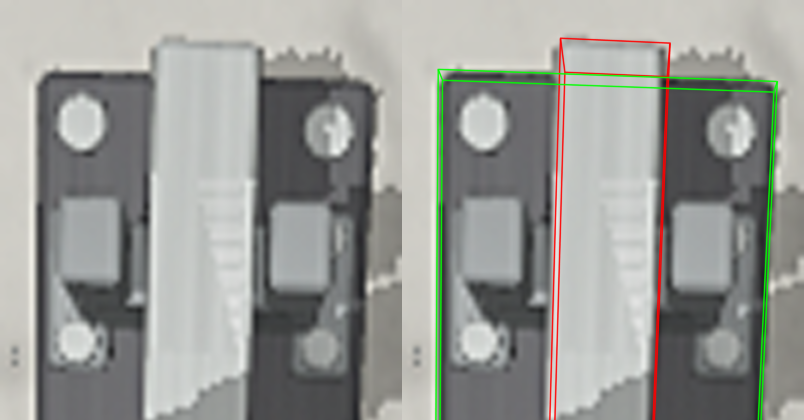

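View pics/w2r.png

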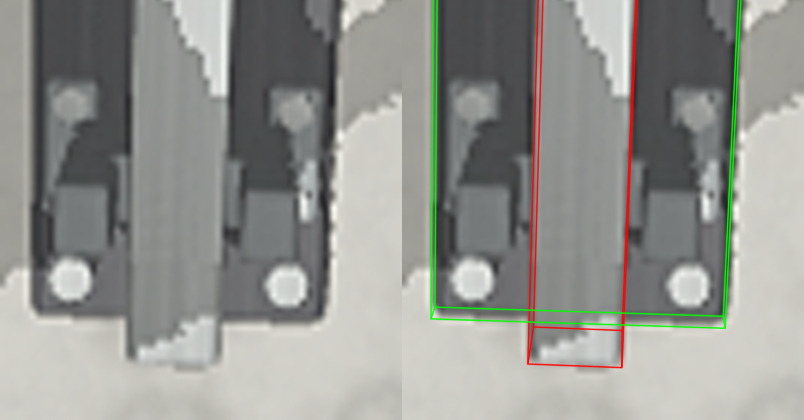

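Request:
apply_moves --commands '[0, 0.5, 3, -4, -0.03, 0, 0.9, 5.4, -8, -0.03, 0, 0.9, 5.4, -12, -0.03, 0, 0.9, 5.4, -15, -0.03, 0, 0.9, 5.4, -15, -0.03]'

```text
time: 3.3
eef_pos: [530.8, 200.2, 193.8]
tcp_rot: [179.6, 0.5, -20.1]
ft_force: [-0.9, 0.0, 0.2]
width: 85.7
```

```bash
python3 - <<'E'
from h import *
from bench import arm
s=arm.sense(); print(s['time'],s['eef_pos'],s['tcp_rot'])
im=arm.get_image('wrist'); cv2.imwrite('pics/w3.png',im['frame'])
np.save('w3.npy',im,allow_pickle=True)
f=im['frame'].copy()
draw(f,im,box(534.2,204.3,55,-20,18,200,26),(0,0,255))
g=arm.get_image('scene')['frame'][100:250,200:360]
cv2.imwrite('pics/w3o.png',f); cv2.imwrite('pics/s3.png',cv2.resize(g,None,fx=4,fy=4))
E
```

```text
3.3 [530.77940225 200.17260383 193.78047074] [179.64456951   0.46886611 -20.12960601]
```

View pics/w3o.png

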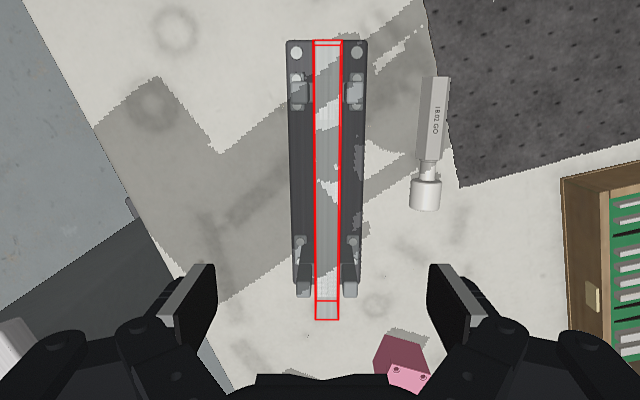

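View pics/s3.png

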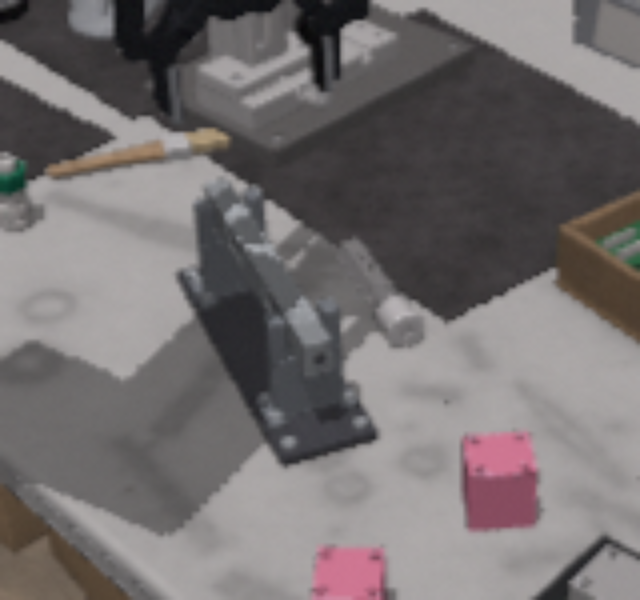

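Request:
apply_moves --commands '[0, 0, 0, 0, 0, 0, 0, 0, 0, 0]'

```text
time: 3.6
eef_pos: [535.6, 202.1, 200.7]
tcp_rot: [-179.8, -0.2, -20.1]
ft_force: [0.4, 0.1, -0.4]
width: 85.3
```

```bash
python3 - <<'E'
from h import *
from bench import arm
s=arm.sense(); print(s['time'],s['eef_pos'],s['tcp_rot'],s['joint_velocities'])
im=np.load('w3.npy',allow_pickle=True).item()
f=im['frame']
print('cam',-np.array(im['R']).T@np.array(im['t']),np.array(im['R'])[2], 'tcp px',proj(im,[s['eef_pos']]))
k=6
F=cv2.resize(f[30:330,280:375],None,fx=k,fy=k,interpolation=cv2.INTER_CUBIC)
draw(F,im,box(534.2,204.3,55,-20,18,200,26),(0,0,255),k,(280-.42,30-.42))
cv2.imwrite('pics/w3q.png',np.hstack([F[:600,:399],F[1200:,:399]]))
E
```

```text
3.6 [535.60941014 202.06563422 200.66977216] [-179.84543613   -0.2069531   -20.09470738] [ 0.20396692  0.00738046  0.57814554 -0.0014288  -0.21167677  0.01819138]
cam [556.93178488 271.06259174 320.6285829 ] [-0.10933869 -0.27552361 -0.95505591] tcp px [[333.92742857 289.24860304]]
```

View pics/w3q.png

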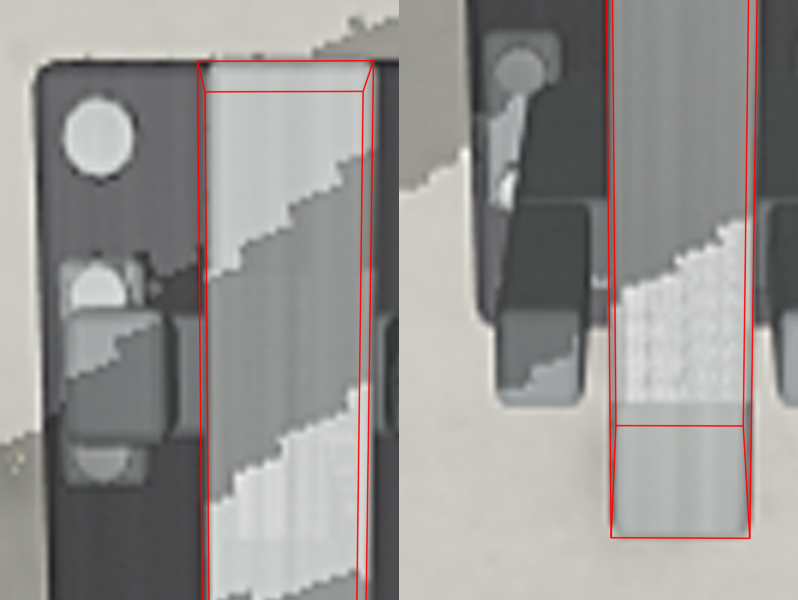

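Request:
apply_moves --commands '[0, 0, 0, 0, 0]'

```text
time: 3.7
eef_pos: [535.0, 202.1, 200.1]
tcp_rot: [-179.9, -0.2, -20.1]
ft_force: [-0.6, -0.5, 0.1]
width: 85.5
```

Request:
apply_moves --commands '[0, 0, 0, 0, 0]'

```text
time: 3.8
eef_pos: [534.5, 202.1, 199.4]
tcp_rot: [-179.9, -0.1, -20.1]
ft_force: [0.7, -0.8, -0.1]
width: 84.8
```

Request:
apply_moves --commands '[0, 0, 0, 0, 0, 0, 0, 0, 0, 0]'

```text
time: 4.0
eef_pos: [534.0, 202.1, 198.5]
tcp_rot: [-180.0, -0.0, -20.0]
ft_force: [-0.1, 0.5, -0.9]
width: 85.4
```

```bash
python3 - <<'E'
from h import *
from bench import arm
s=arm.sense(); print(s['time'],s['eef_pos'],s['tcp_rot'],s['q'],s['joint_velocities'])
im=arm.get_image('wrist')
print('cam',-np.array(im['R']).T@np.array(im['t']))
s=arm.sense(); print(s['time'],s['eef_pos'],s['tcp_rot'])
f=im['frame'].copy()
draw(f,im,box(534.4,204.2,55,-20,18,200,26),(0,0,255))
cv2.imwrite('pics/w4.png',f[:350,200:500])
E
```

```text
4.0 [534.00189846 202.10985599 198.50740053] [-1.79988191e+02 -1.27922471e-02 -2.00471586e+01] [1.64910057e+01 1.96529226e+01 9.08716914e+01 1.99888739e-03
 6.94580775e+01 3.65374619e+01] [-0.05192218  0.15090695  0.19010333 -0.0585414  -0.02190453  0.04214651]
cam [558.79430125 272.61137099 325.83517823]
4.05 [533.96608011 202.08709986 198.41115526] [-1.79994475e+02 -5.79152727e-03 -2.00471445e+01]
```

View pics/w4.png

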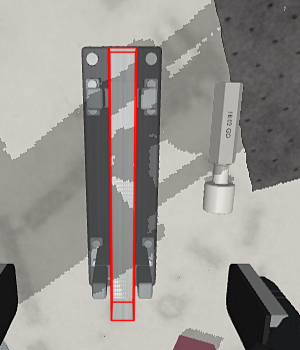

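Request:
apply_moves --commands '[0, 0.1, 0.3, -2, 0, 0, 0.1, 0.3, -5, 0, 0, 0.1, 0.3, -7.5, 0, 0, 0.1, 0.3, -9.5, 0, 0, 0.1, 0.3, -11, 0]'

```text
time: 4.55
eef_pos: [534.3, 204.9, 86.7]
tcp_rot: [179.9, 0.1, -20.1]
ft_force: [1.0, -0.0, -0.0]
width: 85.2
```

Request:
apply_moves --commands '[0, 0, 0, -1, 0, 0, 0, 0, -1.6, 0, 0, 0, 0, -2, 0, 0, 0, 0, -2.2, 0, 0, 0, 0, -2.2, 0]'

```text
time: 5.05
eef_pos: [535.3, 205.1, 66.6]
tcp_rot: [-180.0, -0.0, -20.1]
ft_force: [0.3, -0.5, -0.4]
width: 85.2
```

Request:
apply_moves --commands '[0, 0, 0, 0, 0, 0, 0, 0, 0, 0, 0, 0, 0, 0, 0, 0, 0, 0, 0, 0, 0, 0, 0, 0, 0]'

```text
time: 5.55
eef_pos: [535.0, 205.0, 66.4]
tcp_rot: [-180.0, -0.0, -20.1]
ft_force: [0.1, 0.1, 0.5]
width: 85.1
```

```bash
python3 - <<'E'
from h import *
from bench import arm
im=arm.get_image('wrist')
s=arm.sense(); print(s['time'],s['eef_pos'],s['tcp_rot'])
f=im['frame'].copy()
cv2.imwrite('pics/w5.png',f)
g=arm.get_image('side')['frame'][100:300,160:360]
cv2.imwrite('pics/s5.png',cv2.resize(g,None,fx=3,fy=3))
E
```

```text
5.6 [535.03545306 205.05329989  66.384889  ] [-1.79994726e+02 -6.50163974e-03 -2.00544609e+01]
```

View pics/w5.png

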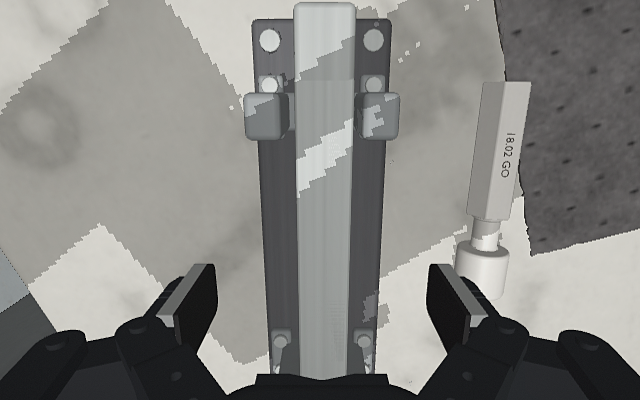

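View pics/s5.png

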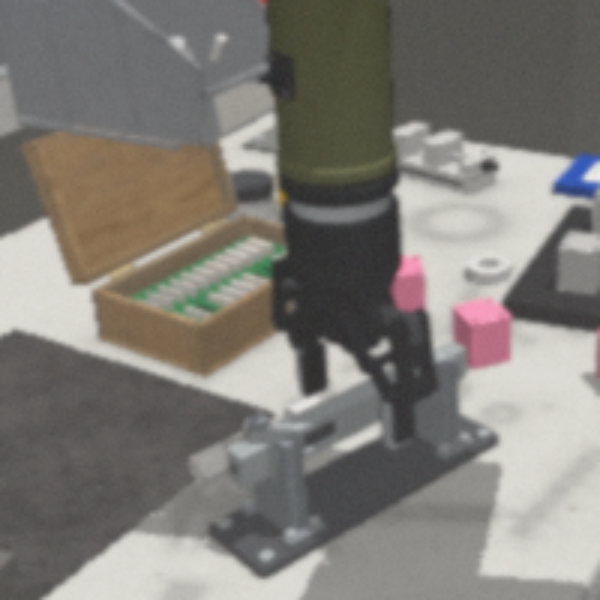

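```bash
python3 - <<'E'
from h import *
from bench import arm
im=arm.get_image('wrist');s=arm.sense()
f=im['frame'][0:180,230:410]
k=4
F=cv2.resize(f,None,fx=k,fy=k,interpolation=cv2.INTER_CUBIC)[:590]
draw(F,im,box(534.4,204.2,55,-20,18,200,26),(0,0,255),k,(230-.4,-.4))
cv2.imwrite('pics/w6.png',F)
# mid axis points at tcp
print(s['eef_pos'])
E
```

```text
[535.02687133 205.04587867  66.33586071]
```

View pics/w6.png

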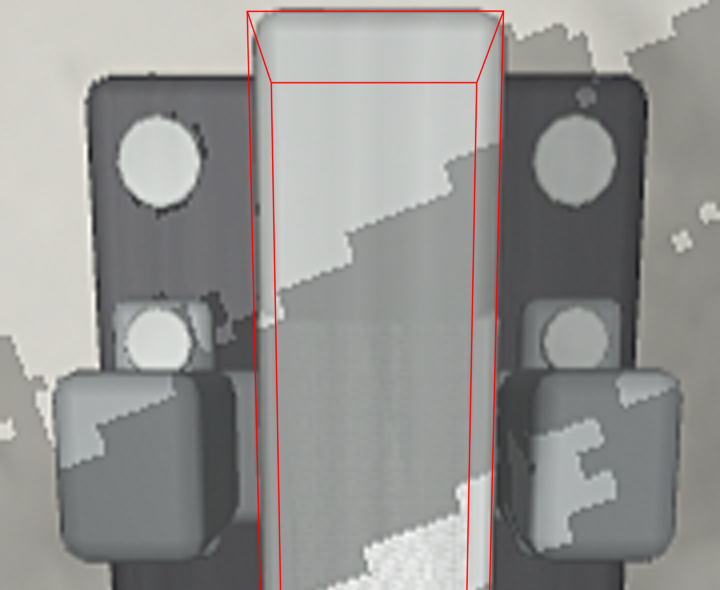

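Request:
apply_moves --commands '[0.6, 0, 0, 0, 0, 0.8, 0, 0, 0, 0, 1, 0, 0, 0, 0, 1, 0, 0, 0, 0, 1, 0, 0, 0, 0]'

```text
time: 6.2
eef_pos: [535.3, 205.0, 66.5]
tcp_rot: [-180.0, -0.0, -20.1]
ft_force: [0.5, 0.9, 2.1]
width: 17.7
```

Request:
apply_moves --commands '[1, 0, 0, 0, 0, 1, 0, 0, 0, 0, 1, 0, 0, 0, 0, 1, 0, 0, 0, 0, 1, 0, 0, 0, 0]'

```text
time: 6.7
eef_pos: [535.3, 205.0, 66.5]
tcp_rot: [-180.0, -0.0, -20.1]
ft_force: [0.9, -1.5, 3.0]
width: 17.1
```

Request:
apply_moves --commands '[1, 0, 0, 0.2, 0, 1, 0, 0, 0.5, 0, 1, 0, 0, 0.8, 0, 1, 0, 0, 1.1, 0, 1, 0, 0, 1.4, 0]'

```text
time: 7.2
eef_pos: [534.8, 205.1, 80.4]
tcp_rot: [180.0, 0.0, -20.1]
ft_force: [-1.1, -0.2, -5.2]
width: 17.2
```

```bash
python3 - <<'E'
from h import *
from bench import arm
im=arm.get_image('wrist');cv2.imwrite('pics/w7.png',im['frame'])
g=arm.get_image('side')['frame'][180:310,200:360]
cv2.imwrite('pics/s7.png',cv2.resize(g,None,fx=4,fy=4))
print(arm.sense()['ft_force'],arm.sense()['ft_torque'])
E
```

```text
[ 0.02525057 -0.67185965 -5.6420853 ] [-0.03778072 -0.05990174 -0.05350105]
```

View pics/s7.png

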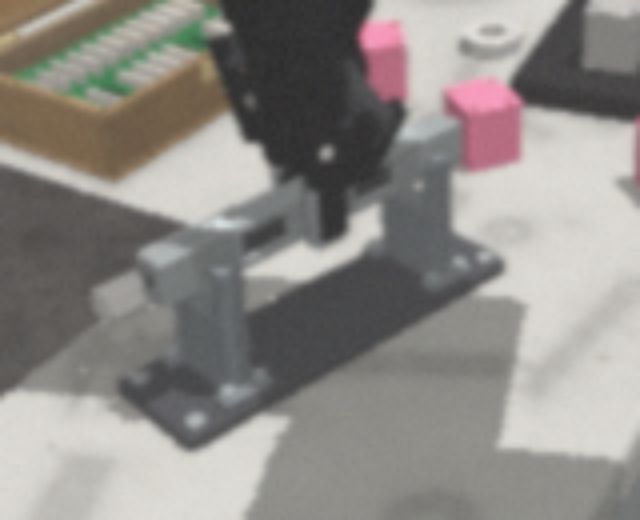

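View pics/w7.png

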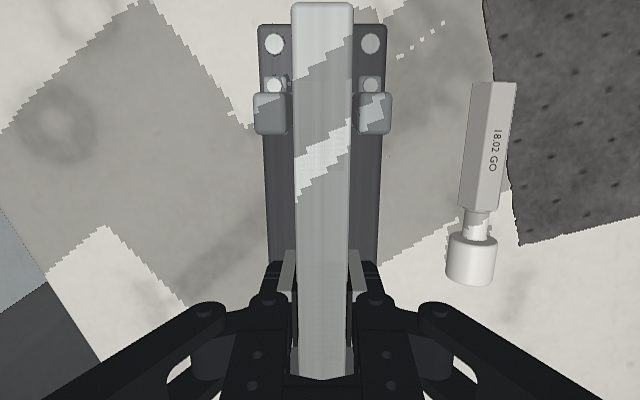

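Request:
apply_moves --commands '[1, 0, 0, 0.4, 0, 1, 0, 0, 0.8, 0, 1, 0, 0, 1.2, 0, 1, 0, 0, 1.6, 0, 1, 0, 0, 2, 0]'

```text
time: 7.8
eef_pos: [535.1, 205.0, 100.8]
tcp_rot: [-180.0, -0.0, -20.1]
ft_force: [-0.6, -0.0, -5.1]
width: 17.2
```

Request:
apply_moves --commands '[1, 0, 0, 0.5, 0, 1, 0, 0, 1.2, 0, 1, 0, 0, 2, 0, 1, 0, 0, 2.6, 0, 1, 0, 0, 3, 0]'

```text
time: 8.3
eef_pos: [535.4, 205.2, 131.3]
tcp_rot: [-180.0, -0.1, -20.1]
ft_force: [0.1, -0.4, -5.0]
width: 17.5
```

```bash
python3 - <<'E'
from h import *
from bench import arm
s=arm.sense(); print(s['time'],s['eef_pos'],s['tcp_rot'],s['ft_torque'])
im=arm.get_image('wrist')
c=s['eef_pos']
k=4
F=cv2.resize(im['frame'][0:180,230:410],None,fx=k,fy=k,interpolation=cv2.INTER_CUBIC)[:590]
draw(F,im,box(c[0]-.5,c[1]-.8,c[2]-11.4,-20,18,200,26),(0,0,255),k,(230-.4,-.4))
cv2.imwrite('pics/w8.png',F)
g=arm.get_image('side')['frame'][150:310,200:360]
cv2.imwrite('pics/s8.png',cv2.resize(g,None,fx=3.5,fy=3.5))
E
```

```text
8.3 [535.37549502 205.17715544 131.26838502] [-1.79957985e+02 -5.39625626e-02 -2.00515958e+01] [-0.0263101  -0.01151579  0.00056446]
```

View pics/s8.png

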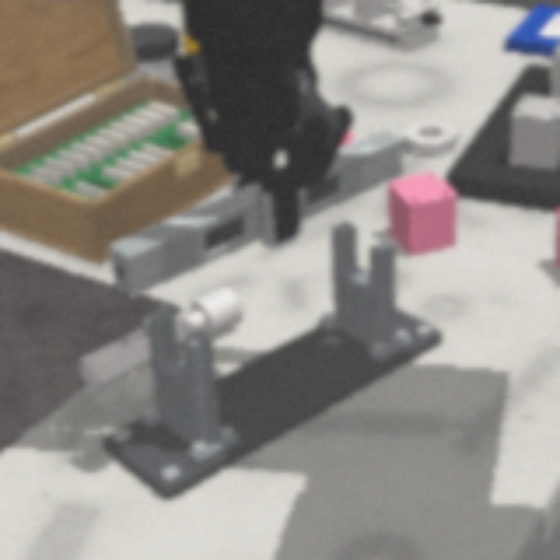

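View pics/w8.png

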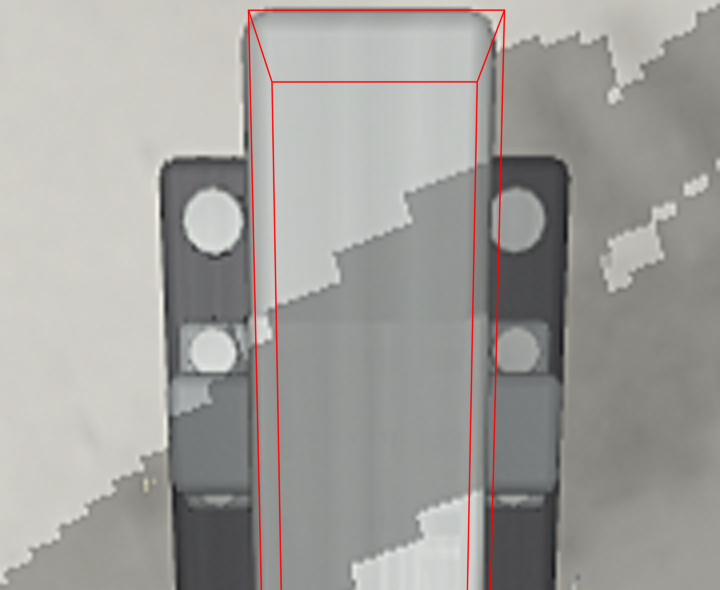

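Request:
apply_moves --commands '[1, -0.1, -1, 0, 0.01, 1, -0.3, -3, 0, 0.03, 1, -0.6, -6, 0, 0.06, 1, -0.9, -9, 0, 0.1, 1, -1.2, -12, 0, 0.14]'

```text
time: 8.9
eef_pos: [522.1, 83.4, 129.8]
tcp_rot: [180.0, 0.1, -11.9]
ft_force: [0.8, -0.2, -4.9]
width: 17.0
```

Request:
apply_moves --commands '[1, -0.3, -3, 0, 0.04, 1, -0.6, -6, 0, 0.08, 1, -0.9, -9, 0, 0.12, 1, -1.2, -12, 0, 0.16, 1, -1.4, -15, 0, 0.2]'

```text
time: 9.4
eef_pos: [507.8, -66.7, 129.9]
tcp_rot: [180.0, 0.1, -0.5]
ft_force: [1.0, -0.2, -5.9]
width: 17.0
```

Request:
apply_moves --commands '[1, -0.3, -3, 0, 0.03, 1, -0.5, -6, 0, 0.06, 1, -0.8, -9, 0, 0.085, 1, -0.9, -11, 0, 0.105, 1, -1, -12.3, 0, 0.116]'

```text
time: 9.9
eef_pos: [498.1, -190.2, 129.9]
tcp_rot: [180.0, 0.0, 6.0]
ft_force: [-0.3, 0.6, -6.0]
width: 17.4
```

Request:
apply_moves --commands '[1, 0, -0.7, 0, 0, 1, 0, -1, 0, 0, 1, 0, -1, 0, 0, 1, 0, -1, 0, 0, 1, 0, -1, 0, 0]'

```text
time: 10.4
eef_pos: [498.9, -197.2, 130.3]
tcp_rot: [-180.0, 0.0, 6.1]
ft_force: [0.5, -1.0, -4.8]
width: 17.5
```

```bash
python3 - <<'E'
from h import *
from bench import arm
s=arm.sense(); print(s['time'],s['eef_pos'],s['tcp_rot'],s['ft_torque'],s['joint_velocities'])
im=arm.get_image('wrist')
c=s['eef_pos']
F=im['frame'].copy(); cv2.imwrite('pics/w9.png',F)
y=s['tcp_rot'][2]
draw(F,im,box(c[0]+.1,c[1]-.9,c[2]-11.4,y,18,200,26),(0,0,255))
for B in(box(493.1,-136.7,20,8.6,37,40,44),box(506.4,-261.2,20,9.6,37,40,44)): draw(F,im,B,(0,255,0))
cv2.imwrite('pics/w9o.png',F)
S=arm.get_image('scene');f=S['frame'].copy()
draw(f,S,box(c[0]+.1,c[1]-.9,c[2]-11.4,y,18,200,26),(0,0,255))
for B in(box(493.1,-136.7,20,8.6,37,40,44),box(506.4,-261.2,20,9.6,37,40,44)): draw(f,S,B,(0,255,0))
cv2.imwrite('pics/s9.png',cv2.resize(f[180:340,300:480],None,fx=3.5,fy=3.5))
E
```

```text
10.4 [ 498.89442783 -197.15451359  130.25747704] [-1.79977294e+02  1.86434035e-02  6.12680883e+00] [ 0.01824328 -0.04013581  0.0111349 ] [ 0.03712072 -0.16901021 -0.05509228 -0.17964192 -0.03399359 -0.0330635 ]
```

View pics/w9o.png

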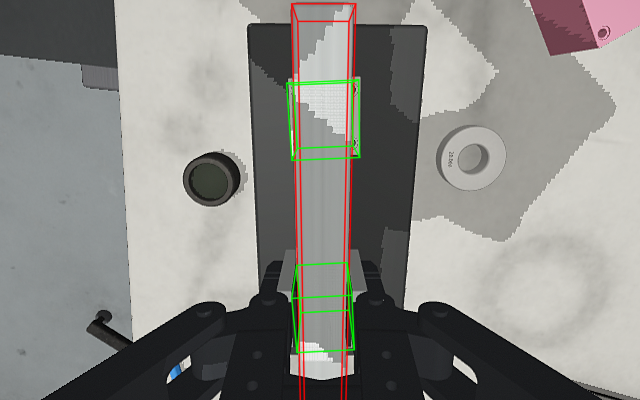

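View pics/s9.png

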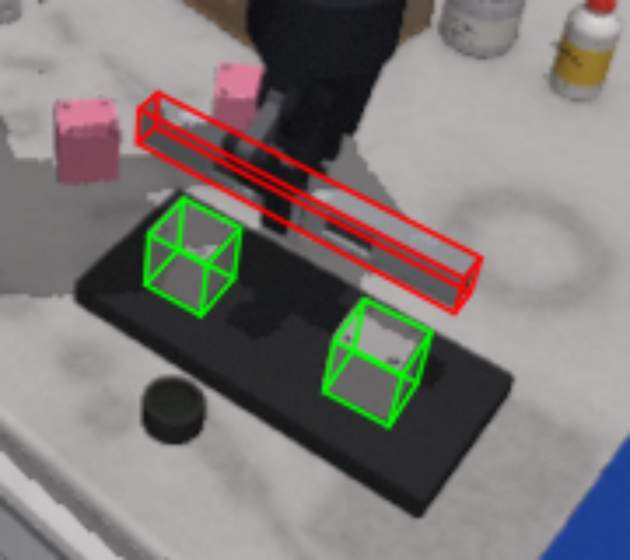

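```bash
python3 - <<'E'
from h import *
from bench import arm
im=arm.get_image('wrist'); s=arm.sense(); c=s['eef_pos']; y=s['tcp_rot'][2]; print(c)
np.save('w10.npy',im,allow_pickle=True)
k=7
F=cv2.resize(im['frame'][0:170,275:375],None,fx=k,fy=k,interpolation=cv2.INTER_CUBIC)
o=(275-.43,-.43)
G=F.copy()
draw(F,im,box(493.1,-136.7,63.9,8.6,37,40,.1),(0,255,0),k,o)
draw(F,im,box(c[0]+.1,c[1]-.9,c[2]+14.5,y,18,200,.1),(0,0,255),k,o)
cv2.imwrite('pics/w10.png',cv2.resize(np.hstack([G,F]),None,fx=.5,fy=.5))
E
```

```text
[ 499.06210646 -197.40945925  130.33960491]
```

View pics/w10.png

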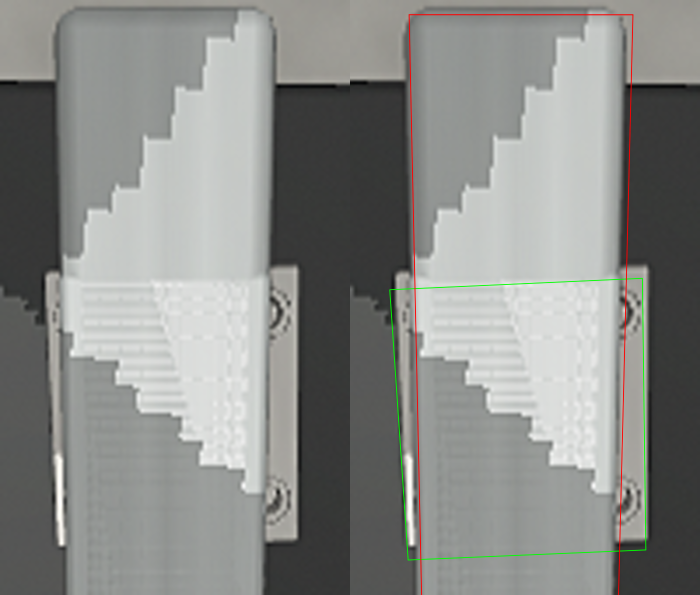

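```bash
python3 - <<'E'
from h import *
im=np.load('w10.npy',allow_pickle=True).item()
w1=np.load('w1.npy',allow_pickle=True).item()
D=lambda L:np.array(L,float)/3.5+[275-.43,-.43]
print('a w10',fit(im,D([(64,545),(298,540),(298,266),(46,272)]),(493,-136,8),37,40,64))
print('bar end w10', [back(im,D([p])[0],144.8) for p in((56,9),(272,9))])
p=np.array
# plate in w1 (display 2.8x, off 220,40)
E2=lambda L:np.array(L,float)/2.8+[220-.375,40-.375]
print('plate w1',fit(w1,E2([(175,557),(396,557),(412,41),(155,41)]),(507,-203,5),110,240,20))
D7=lambda L:np.array(L,float)
print('plate far corners w10',[back(im,q,20) for q in((247.5,24),(427.5,27))])
f=im['frame']
k=4
cv2.imwrite('pics/w10c.png',cv2.resize(np.vstack([f[10:60,235:435]]),None,fx=k,fy=k,interpolation=cv2.INTER_CUBIC))
F=cv2.resize(w1['frame'][45:245,265:375],None,fx=5,fy=5,interpolation=cv2.INTER_CUBIC)
cv2.imwrite('pics/w1c.png',np.hstack([F[:500],F[500:]])[:, :]) if 0 else cv2.imwrite('pics/w1c.png',np.hstack([F[:130],F[-130:]])[:, :] )
E
```

```text
a w10 (array([ 493.6580186 , -134.64718224,    7.84676477]), array([-0.9,  0.2,  0.4, -0.4,  0.5, -0.2,  0. ,  0.4]))
bar end w10 [array([479.27644286, -99.45554204, 144.8       ]), array([496.5413455 , -97.59670156, 144.8       ])]
plate w1 (array([ 507.13109506, -203.45602873,    5.231389  ]), array([-0.3,  1.4,  0.1,  1. ,  0.4, -1. , -0.3, -0.8]))
plate far corners w10 [array([441.99459573, -88.24761129,  20.        ]), array([550.06903104, -78.26615792,  20.        ])]
```

View pics/w10c.png

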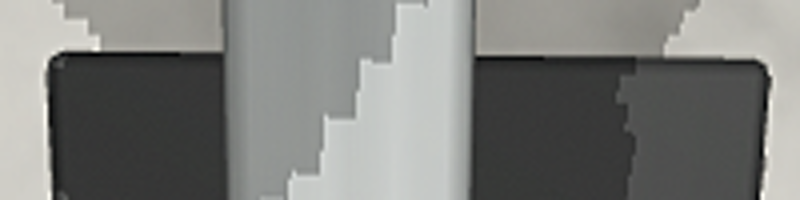

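```bash
python3 - <<'E'
import cv2; a=cv2.imread('pics/w1c.png'); h=a.shape[1]//2
import numpy as np
cv2.imwrite('pics/w1d.png',np.vstack([a[:,:h],a[:,h:]]))
E
```

```text
(no output)
```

View pics/w1d.png

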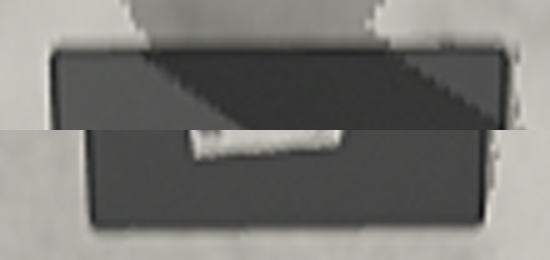

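Request:
apply_moves --commands '[1, 0.08, 0, -0.7, -0.003, 1, 0.15, 0, -1.7, -0.005, 1, 0.15, 0, -2.7, -0.005, 1, 0.15, 0, -3.5, -0.005, 1, 0.15, 0, -4, -0.005]'

```text
time: 11.05
eef_pos: [499.8, -197.6, 88.8]
tcp_rot: [-179.9, 0.1, 5.8]
ft_force: [0.3, 0.4, -5.3]
width: 17.0
```

Request:
apply_moves --commands '[1, 0, 0, 0, 0, 1, 0, 0, 0, 0, 1, 0, 0, 0, 0]'

```text
time: 11.35
eef_pos: [500.9, -198.2, 90.6]
tcp_rot: [180.0, -0.0, 5.8]
ft_force: [0.2, -0.4, -4.2]
width: 17.0
```

```bash
python3 - <<'E'
from h import *
from bench import arm
im=arm.get_image('wrist'); s=arm.sense(); c=s['eef_pos']; y=s['tcp_rot'][2]; print(s['time'],c,s['tcp_rot'])
np.save('w11.npy',im,allow_pickle=True)
k=7
F=cv2.resize(im['frame'][0:170,275:375],None,fx=k,fy=k,interpolation=cv2.INTER_CUBIC)
o=(275-.43,-.43)
G=F.copy()
draw(F,im,box(493.7,-134.7,63.9,7.8,37,40,.1),(0,255,0),k,o)
draw(F,im,box(c[0]+.1,c[1]-.9,c[2]+14.5,y,18,200,.1),(0,0,255),k,o)
cv2.imwrite('pics/w11.png',cv2.resize(np.hstack([G,F]),None,fx=.5,fy=.5))
for n,(a,b,u,v) in dict(scene=(200,320,320,460),side=(140,220,320,400)).items():
    I=arm.get_image(n); np.save(n+'11.npy',I,allow_pickle=True)
    k=5 if n=='scene' else 7
    f=cv2.resize(I['frame'][a:b,u:v],None,fx=k,fy=k,interpolation=cv2.INTER_CUBIC); cv2.imwrite(f'pics/{n}11.png',f)
E
```

```text
11.4 [ 500.9232222  -198.20689952   90.73812332] [ 1.79967320e+02 -5.35138508e-02  5.78312823e+00]
```

View pics/w11.png

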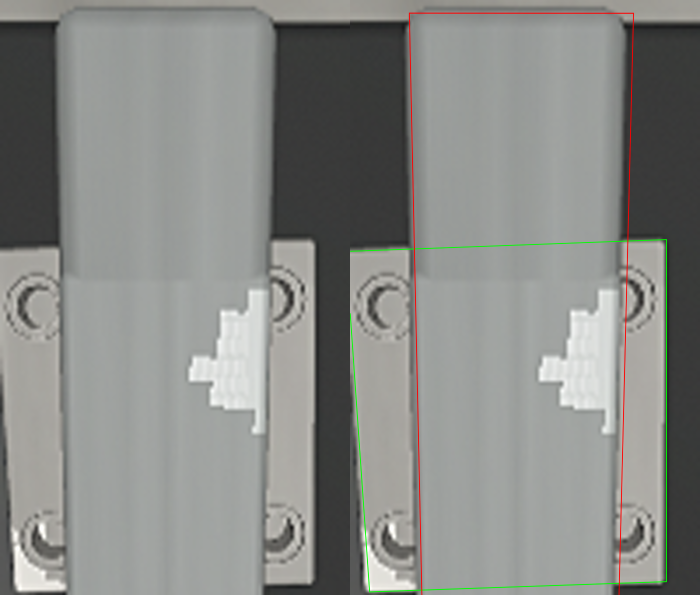

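View pics/scene11.png

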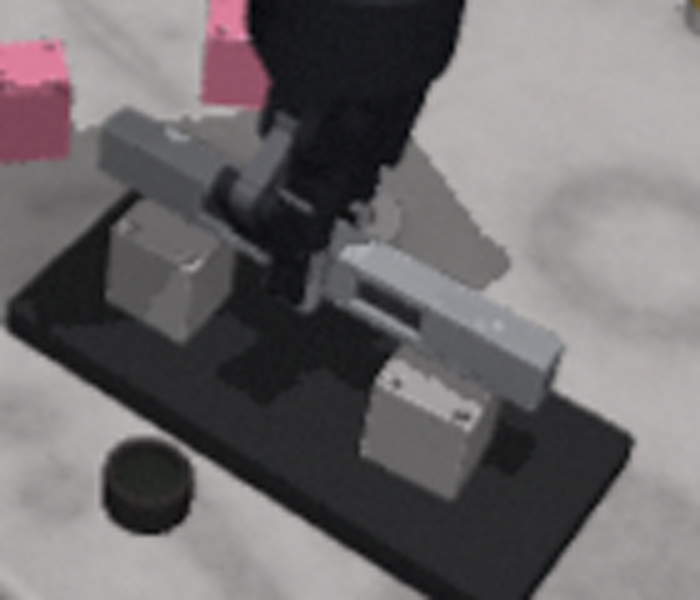

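View pics/side11.png

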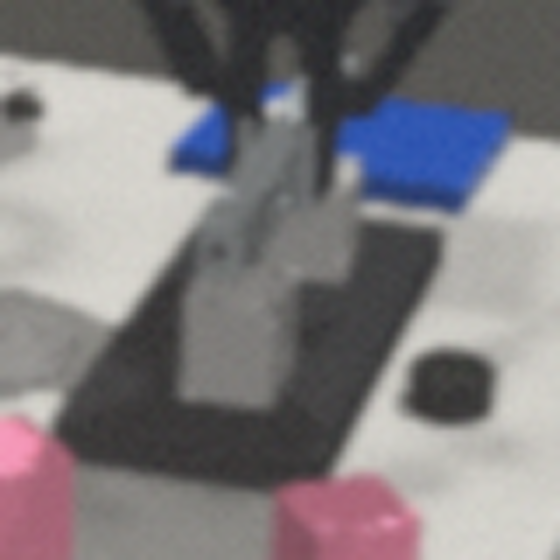

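```bash
python3 - <<'E'
from h import *
im=np.load('w11.npy',allow_pickle=True).item()
D=lambda p:np.array(p,float)/3.5+[275-.43,-.43]
zt=90.7-11.4+26
L=[back(im,D(p),zt) for p in((56,9),(274,9),(65,540),(264,540))]
for l in L: print(l.round(2))
m0=(L[0]+L[1])/2; m1=(L[2]+L[3])/2
print(m0,m1,np.degrees(np.arctan2(-(m0-m1)[0],(m0-m1)[1])))
d=np.array([-np.sin(np.radians(5.78)),np.cos(np.radians(5.78))])
print('centre',m0[:2]-100*d)
k=(-134.7-m0[1])/(m1-m0)[1]; print('bar x at block a',(m0+(m1-m0)*k))
# scene: block tops and bar
E
```

```text
[ 481.73 -100.27  105.3 ]
[499.12 -98.5  105.3 ]
[ 485.79 -142.87  105.3 ]
[ 503.63 -141.06  105.3 ]
[490.42414678 -99.38463153 105.3       ] [ 494.71205768 -141.9688337   105.3       ] 5.749876421178213
centre [ 500.49504799 -198.87622389]
bar x at block a [ 493.98014045 -134.7         105.3       ]
```

```bash
python3 - <<'E'
from h import *
I=np.load('scene11.npy',allow_pickle=True).item()
F=cv2.resize(I['frame'][210:290,335:440],None,fx=7,fy=7,interpolation=cv2.INTER_CUBIC)
o=(335-.43,210-.43)
draw(F,I,box(500.9,-198.4,79.3,5.78,18,200,26),(0,0,255),7,o)
draw(F,I,box(493.7,-134.7,20,7.8,37,40,44),(0,255,0),7,o)
draw(F,I,box(506.5,-260.9,20,9,37,40,44),(0,255,0),7,o)
cv2.imwrite('pics/scene11o.png',F)
E
```

```text
(no output)
```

View pics/scene11o.png

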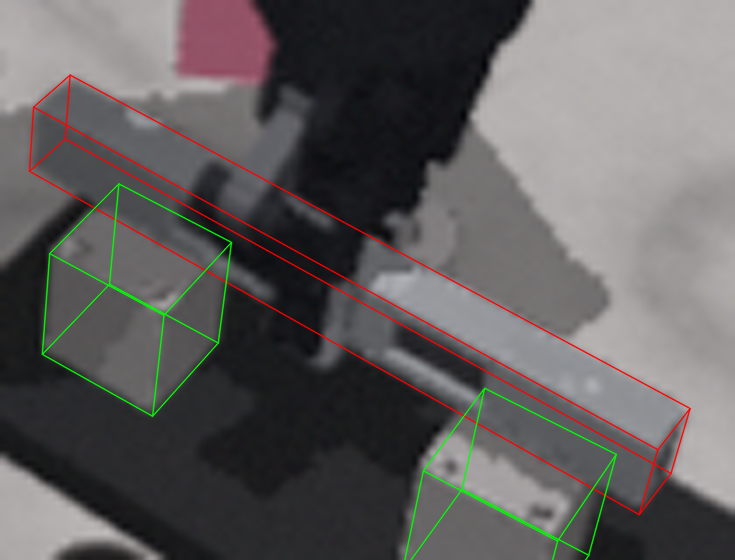

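```bash
python3 - <<'E'
from h import *
I=np.load('scene11.npy',allow_pickle=True).item()
F=cv2.resize(I['frame'][210:310,335:440],None,fx=6,fy=6,interpolation=cv2.INTER_CUBIC)
G=F.copy()
o=(335-.42,210-.42)
draw(F,I,box(493.7,-134.7,20,7.8,37,40,44),(0,255,0),6,o)
draw(F,I,box(506.5,-260.9,20,9,37,40,44),(0,255,0),6,o)
draw(F,I,box(507,-202.9,0,5.25,110,240,20),(0,255,255),6,o)
a=np.hstack([G[150:,:400],F[150:,:400]]);b=np.hstack([G[150:,230:],F[150:,230:]])
cv2.imwrite('pics/sc_a.png',a);cv2.imwrite('pics/sc_b.png',b)
E
```

```text
(no output)
```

View pics/sc_a.png

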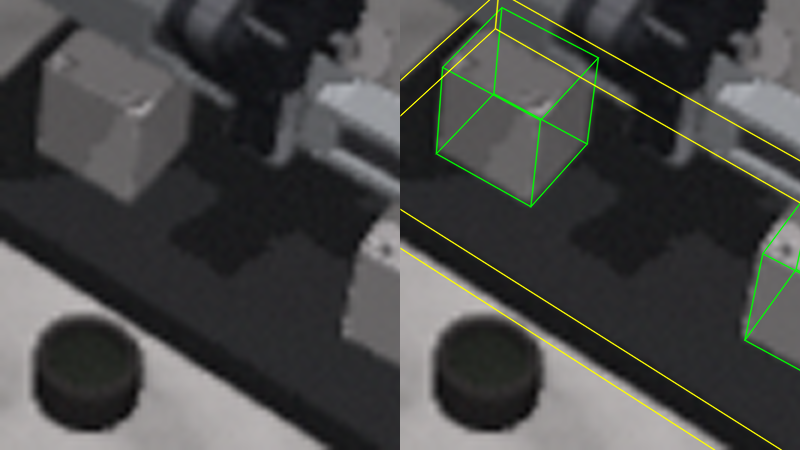

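View pics/sc_b.png

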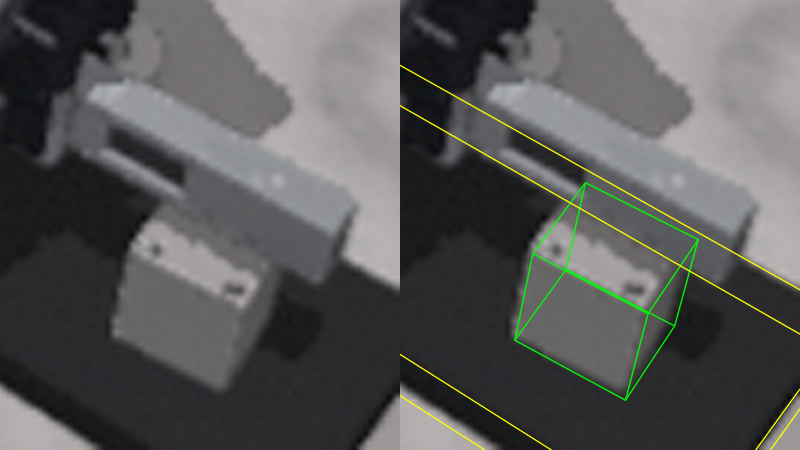

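Request:
apply_moves --commands '[1, 0.05, 0.12, -0.2, 0.003, 1, 0.05, 0.12, -0.5, 0.003, 1, 0.05, 0.12, -0.8, 0.003, 1, 0.05, 0.12, -1, 0.003, 1, 0.05, 0.12, -1.1, 0.003]'

```text
time: 12.0
eef_pos: [500.8, -196.6, 78.9]
tcp_rot: [-180.0, 0.0, 6.0]
ft_force: [-0.1, 0.1, -5.0]
width: 17.3
```

Request:
apply_moves --commands '[1, 0, 0, 0, 0, 1, 0, 0, 0, 0]'

```text
time: 12.2
eef_pos: [501.0, -196.8, 79.3]
tcp_rot: [-180.0, 0.0, 6.0]
ft_force: [-0.4, 0.9, -6.0]
width: 17.1
```

```bash
python3 - <<'E'
from h import *
from bench import arm
im=arm.get_image('wrist'); s=arm.sense(); c=s['eef_pos']; y=s['tcp_rot'][2]; print(s['time'],c,s['tcp_rot'],s['ft_force'])
np.save('w12.npy',im,allow_pickle=True)
k=7
F=cv2.resize(im['frame'][0:170,260:380],None,fx=k,fy=k,interpolation=cv2.INTER_CUBIC)
o=(260-.43,-.43)
draw(F,im,box(493.7,-134.7,63.9,7.8,37,40,.1),(0,255,0),k,o)
draw(F,im,box(c[0]-.4,c[1]-.6,c[2]+14.5,y,18,200,.1),(0,0,255),k,o)
cv2.imwrite('pics/w12.png',cv2.resize(F,None,fx=.5,fy=.5))
I=arm.get_image('scene'); np.save('scene12.npy',I,allow_pickle=True)
F=cv2.resize(I['frame'][210:310,335:440],None,fx=6,fy=6,interpolation=cv2.INTER_CUBIC)
cv2.imwrite('pics/scene12.png',F)
E
```

```text
12.25 [ 501.06931091 -196.84184172   79.33262606] [ 1.79995175e+02 -4.60408728e-03  5.95611039e+00] [ 0.81542281 -0.31535472 -4.39060078]
```

View pics/w12.png

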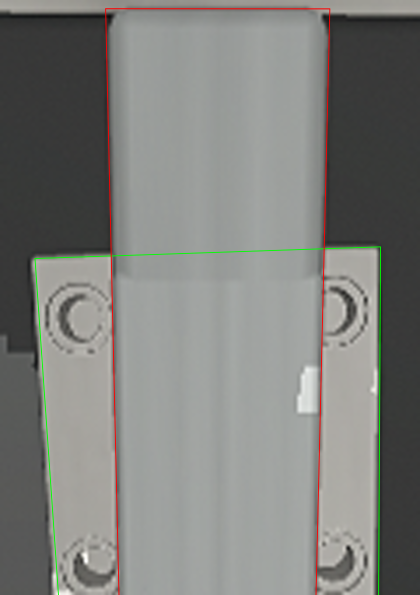

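View pics/scene12.png

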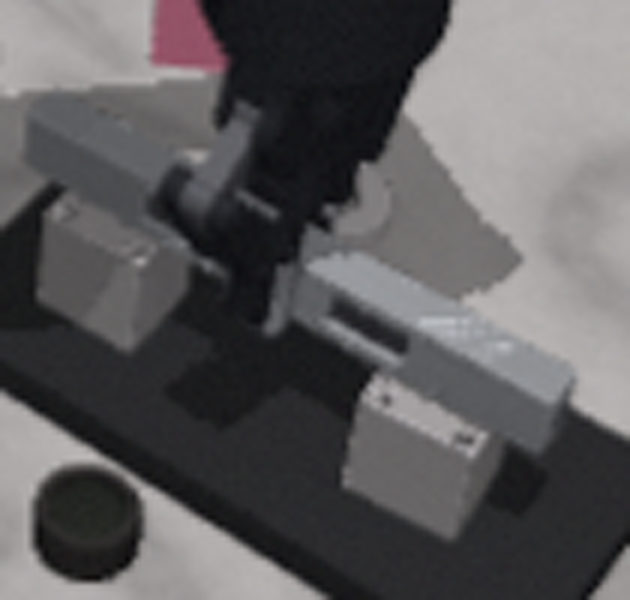

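Request:
apply_moves --commands '[1, 0, 0, -0.1, 0, 1, 0, 0, -0.2, 0, 1, 0, 0, -0.25, 0, 1, 0, 0, -0.3, 0, 1, 0, 0, -0.3, 0]'

```text
time: 12.8
eef_pos: [500.9, -196.7, 76.2]
tcp_rot: [-180.0, 0.0, 6.0]
ft_force: [0.0, 0.1, -5.1]
width: 17.2
```

Request:
apply_moves --commands '[1, 0, 0, -0.05, 0, 1, 0, 0, -0.05, 0, 1, 0, 0, -0.05, 0]'

```text
time: 13.1
eef_pos: [501.0, -196.8, 75.8]
tcp_rot: [180.0, 0.0, 6.0]
ft_force: [-0.3, -0.6, -4.7]
width: 16.9
```

Request:
apply_moves --commands '[1, 0, 0, -0.03, 0, 1, 0, 0, -0.05, 0, 1, 0, 0, -0.05, 0]'

```text
time: 13.4
eef_pos: [501.1, -196.8, 75.5]
tcp_rot: [180.0, -0.0, 6.0]
ft_force: [-0.8, 0.9, -2.4]
width: 17.3
```

Request:
apply_moves --commands '[1, 0, 0, -0.03, 0, 1, 0, 0, -0.05, 0, 1, 0, 0, -0.05, 0]'

```text
time: 13.7
eef_pos: [501.1, -196.8, 75.5]
tcp_rot: [180.0, -0.0, 6.0]
ft_force: [-2.8, 0.3, 5.7]
width: 17.1
```

Request:
apply_moves --commands '[1, 0, 0, 0.03, 0, 1, 0, 0, 0.03, 0]'

```text
time: 13.9
eef_pos: [501.1, -196.8, 75.5]
tcp_rot: [180.0, -0.0, 6.0]
ft_force: [-2.9, 0.7, 5.8]
width: 17.2
```

```bash
python3 - <<'E'
from h import *
from bench import arm
s=arm.sense();print(s['time'],s['eef_pos'],s['ft_force'],s['ft_torque'])
I=arm.get_image('scene'); W=arm.get_image('wrist')
F=cv2.resize(I['frame'][210:310,335:440],None,fx=5,fy=5,interpolation=cv2.INTER_CUBIC)
cv2.imwrite('pics/scene13.png',F)
E
```

```text
13.9 [ 501.0845431  -196.81177915   75.47563937] [-2.85715596  0.7028249   5.79738999] [ 0.1685846   0.37712712 -0.00094269]
```

View pics/scene13.png

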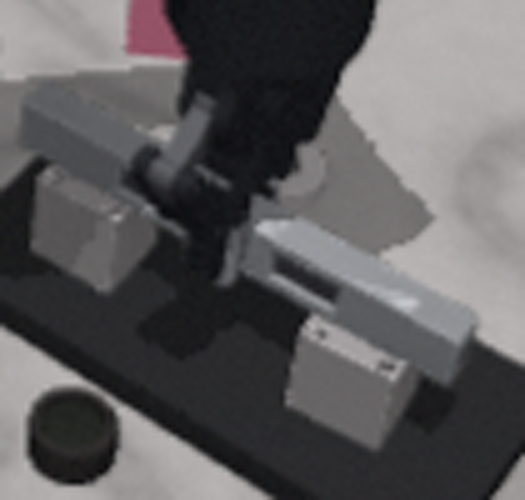

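Request:
apply_moves --commands '[0.78, 0, 0, 0.02, 0, 0.74, 0, 0, 0.02, 0, 0.7, 0, 0, 0.02, 0, 0.6, 0, 0, 0.02, 0, 0.5, 0, 0, 0.02, 0]'

```text
time: 14.5
eef_pos: [501.1, -196.8, 75.2]
tcp_rot: [180.0, -0.0, 6.0]
ft_force: [0.4, -0.4, 0.1]
width: 42.5
```

Request:
apply_moves --commands '[0.3, 0, 0, 0, 0, 0.1, 0, 0, 0, 0, 0, 0, 0, 0, 0, 0, 0, 0, 0, 0]'

```text
time: 14.9
eef_pos: [501.0, -196.8, 75.3]
tcp_rot: [180.0, -0.0, 6.0]
ft_force: [0.7, 0.2, -0.5]
width: 85.3
```

```bash
python3 - <<'E'
from h import *
from bench import arm
s=arm.sense();print(s['time'],s['eef_pos'],s['ft_force'],s['width'])
I=arm.get_image('scene'); W=arm.get_image('wrist'); np.save('w14.npy',W,allow_pickle=True)
F=cv2.resize(I['frame'][210:310,335:440],None,fx=5,fy=5,interpolation=cv2.INTER_CUBIC)
cv2.imwrite('pics/scene14.png',F);cv2.imwrite('pics/w14.png',W['frame'])
E
```

```text
14.9 [ 501.03130755 -196.78790111   75.32478313] [ 0.65632949  0.16943551 -0.5344761 ] 85.25905492322988
```

View pics/scene14.png

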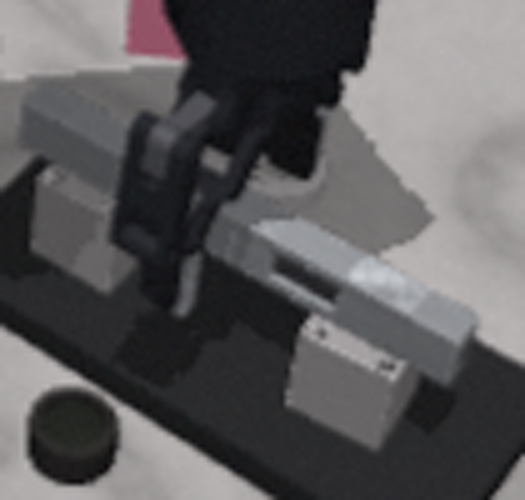

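View pics/w14.png

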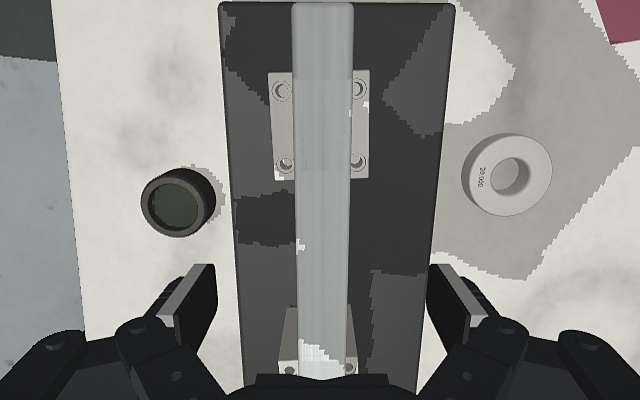

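Request:
apply_moves --commands '[0, 0, 0, 1, 0, 0, 0, 0, 3, 0, 0, 0, 0, 6, 0, 0, 0, 0, 9, 0, 0, 0, 0, 12, 0]'

```text
time: 15.5
eef_pos: [500.8, -196.7, 197.2]
tcp_rot: [180.0, -0.0, 6.0]
ft_force: [-0.4, -1.1, 0.2]
width: 85.4
```

Request:
apply_moves --commands '[0, 0, -2, 4, 0, 0, 0, -4, 8, 0, 0, 0, -6, 11, 0, 0, 0, -7, 13, 0, 0, 0, -7, 13, 0]'

```text
time: 16.0
eef_pos: [502.4, -269.0, 329.7]
tcp_rot: [179.7, -0.4, 5.9]
ft_force: [0.3, 0.5, -0.3]
width: 85.3
```

Request:
apply_moves --commands '[0, 0, 0, 0, 0, 0, 0, 0, 0, 0, 0, 0, 0, 0, 0, 0, 0, 0, 0, 0, 0, 0, 0, 0, 0]'

```text
time: 16.5
eef_pos: [500.9, -266.2, 324.5]
tcp_rot: [-179.9, 0.1, 6.0]
ft_force: [-0.8, -0.3, 0.0]
width: 85.3
```

```bash
python3 - <<'E'
from h import *
from bench import arm
s=arm.sense();print(s['time'],s['eef_pos'],s['ft_force'],s['joint_velocities'])
I=arm.get_image('scene'); W=arm.get_image('wrist'); np.save('w15.npy',W,allow_pickle=True)
F=cv2.resize(I['frame'][210:330,310:450],None,fx=5,fy=5,interpolation=cv2.INTER_CUBIC)
cv2.imwrite('pics/scene15.png',F)
f=W['frame']; k=3
G=cv2.resize(f[0:260,200:440],None,fx=k,fy=k,interpolation=cv2.INTER_CUBIC)
o=(200-.33,-.33)
H=G.copy()
draw(H,W,box(500.67,-197.4,64,5.96,18,200,26),(0,0,255),k,o)
draw(H,W,box(493.7,-134.7,63.9,7.8,37,40,.1),(0,255,0),k,o)
draw(H,W,box(506.5,-260.9,63.9,9,37,40,.1),(0,255,0),k,o)
cv2.imwrite('pics/w15.png',cv2.resize(np.hstack([G[:,150:550],H[:,150:550]]),None,fx=.75,fy=.75,interpolation=cv2.INTER_AREA))
E
```

```text
16.5 [ 500.85130291 -266.2422396   324.53569544] [-0.79442021 -0.33405123  0.03684991] [-0.12041813 -0.21218821 -0.46481323 -0.0511164   0.04656982 -0.00244414]
```

View pics/w15.png

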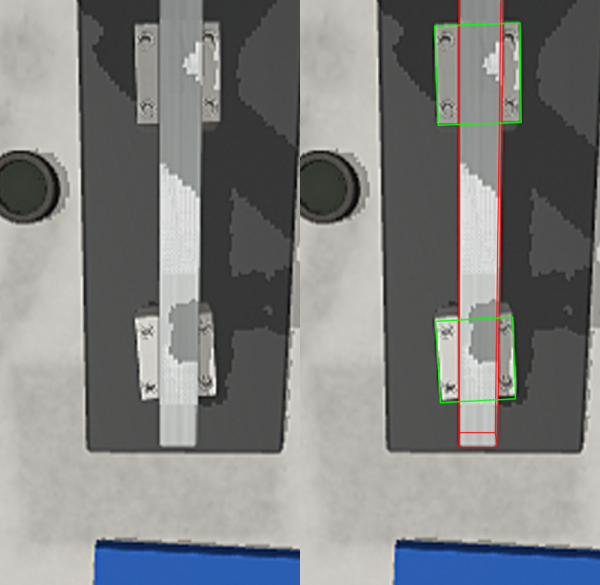

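View pics/scene15.png

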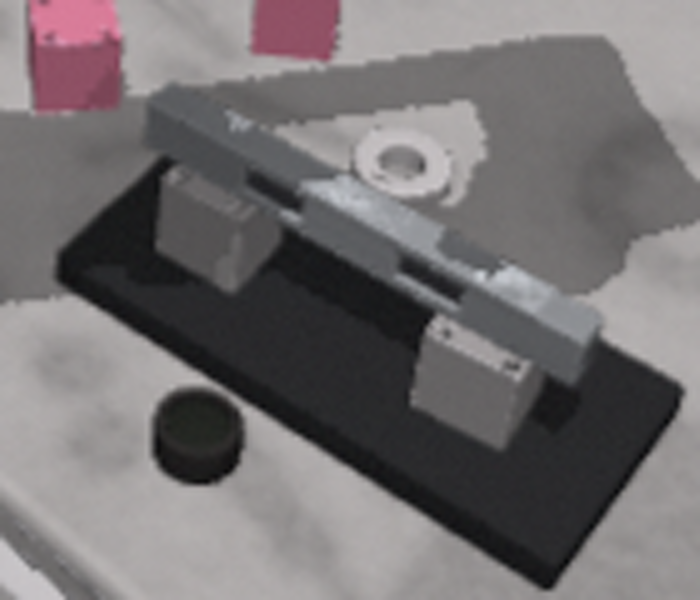

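```bash
python3 - <<'E'
from bench import arm
print(arm.finish_job()); print(arm.sense()['time'])
E
```

```text
the job is handed in; nothing more can be done
None
the job is handed in; nothing more can be done
```

I lifted the straightedge level out of the cradle and carried it level to the surface plate. I then lowered it in sub-millimetre steps onto the two grey blocks, let go, raised the gripper clear and handed the job in at about 16.6 s.

- **Blocks:** The three look-alike blocks were pink and off the plate, so I left them alone. I picked out the two grey blocks by colour and position on the plate, without a separate enlarged crop for that choice.
- **Placement:** In the last wrist picture, the straightedge lay where I had planned it to within about 1 mm. It was centred over both blocks to about 0.5 mm, with an overhang of about 16–17 mm at each end.
- **Forces:** Setting down pressed with about 11 N. I saw no movement of the blocks, ring or eyeglass afterwards. The plug gauge was last seen undisturbed during the lift.
- **Disagreements:** The cameras differed by 1–2 mm on the blocks' position. My first wrist estimate put block_a about 2 mm off, probably because the arm was still settling. I corrected for this from closer views before lowering.

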